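Back off the ratchet stop of a stock rack

ROBOT

A 7-joint arm with a two-finger parallel gripper is mounted at the origin on the work surface. World frame = base frame: x ahead of the robot, y to its left, z up, the work surface at z = 0. Lengths are in m, angles in rad, forces in N, time in s.
With the tool pointing down it reaches from about 0.375 to 0.925 m from the base axis. Payload 3.1 kg.
Tool frame: the origin (TCP) lies midway between the tips of the shut fingers; the grasp point (between the pads) lies 19 mm behind it; z points along the fingers, y is the direction in which the jaws open and shut (so a half turn about z gives the same grasp; the last joint's range is limited). The gripper opens to 85 mm and grips with 20 to 120 N. Pads are 22 mm wide; open, the fingers measure 114 mm over their backs; the gripper's body (76 mm by 85 mm) begins 54 mm behind the grasp point. The pads swing forward as they close: fully open they stand 13 mm farther back than shut.
Start: joints at [-1.289, 0.383, 0.044, 1.598, -0.018, 1.161, -0.05], TCP at [0.241, 0.604, 0.204] pointing down, gripper open.
Joint ranges: [-2.61, 2.61], [-0.41, 2.15], [-1.48, 1.57], [0, 2.5], [-1.57, 4.71], [0.05, 1.97], [-2.85, 2.85]. Speed limits (rad/s): [2.79, 2.79, 3.14, 3.14, 3.14, 3.14, 3.14].

INTERFACE

Orientations are given as [roll, pitch, yaw] about the fixed x, y, z axes, in that order (R = Rz(yaw) Ry(pitch) Rx(roll)).
In Python, from bench import r, viewer gives the robot as it stands. The module is installed in compiled form; this text tells all that it offers.
- The arm moves only by the tool send_rows, never from a script. Its argument "series" is a list of rows, each a list of 5 numbers: the shift along the tool's x, y, z in mm, then the turn about the tool's z in degrees, then the opening, from 0 (shut) to 1 (fully open). In form: [[x, y, z, twist, claw], ...]. A call has 1 to 20 rows; each row is the pose to reach, as a shift and turn from the pose commanded when the call began, along the tool's axes at that moment; what a row does not reach only later rows make up. A row lasts 1/8 s, in which the tool goes at most 62.5 mm and 10.7 degrees, less where a joint would pass 70% of its speed; a pose out of reach is approached as far as the arm can. A call with a gripper value outside its range is refused whole. The fingers move at their own pace and stop on an object; the grip force is fixed at half the most. Time passes only in rows, so rows that repeat a pose let the fingers close. It gives the time, the measured TCP pose, the force and the opening at its end, in the units of the state.
- r.state(): the state, without advancing time (a new reading comes with each control period).
- viewer.camera(name): name is "scene" or "side" or "wrist"; returns a dict with "frame" (480x640x3 uint8, red, green, blue), "fov_y" (degrees; the focal length in pixels is half the picture's height over the tangent of half this angle, whatever the lens; pixels are square), "cx", "cy" (the principal point, pixels), "camera_from_world" (4x4, takes a point from world to camera coordinates). Camera axes: x right, y up, looking along -z (the intrinsics and any distortion apply to the point x, -y, -z); pixel columns grow to the right and rows downward; lengths in m; the calibration is good to about 2 mm. A picture is of the moment at which its call begins. There is no depth.
- r.finish_job(): hands the job in, once; it reports no verdict.
Trained networks look in a picture, given as the dict that the camera call returned (one of the last four; its "shot" number tells which), for a name from the list of things; names that differ only in an ending like _2 or _b are one class to them, and where a whole thing is asked for, a point or a joint stands for the part that bears it (a point fixed in the world has none). Each returns a list of dicts, best first, with "conf" (0 to 1); they miss things now and then, are a little off and sometimes report something else, mostly with a low value. They report only what shows in the picture. A call takes as long as a camera call.
- viewer.trace(picture, target): "pixels" (480x640 bool, what is visible of it) and "location" ([column, row] in pixels, amid what is visible of it).
The state is a dict: "time": time; "joints": joint angles; "joint_vel": joint speeds; "effort": joint torques, N m; "tool_pos": TCP position; "ee_rot": TCP orientation; "force": force on the tool from outside, world axes, zero at the start; "moment": the same for the moment, N m; "opening": opening from 0.0 (shut) to 1.0 (fully open).
Only numpy, scipy, OpenCV 4.12 (cv2) and the standard library are available. Lean on these libraries where they do the work, as an engineer would, in place of code of your own. Each camera call takes 0.05 s, during which the arm holds its last target. There are 200 camera calls.

TASK

Make room in the stock rack: with the fingertips press down the spring paddle of the ratchet release on the sliding stop, keep it held down, and push the stop back along its toothed bar, away from the cartons, until it is fully home against the end block. Then lift the fingers clear. Pick nothing up: leave the cartons, the battery and the wrench as they stand.

Things in the scene. Friction and masses are not known exactly. Their poses are not given: they have to be found in the camera images.
- rack: Stock rack fixed to the bench: grey base plate 390 x 110 x 8 mm. Origin: centre of its underside. x runs along the toothed bar (18 mm wide, on y = 0) from the end block to the front plate (100 mm wide, top 63 mm above the bench), within 30 degrees of world +y, z up. The two cartons stand between the bar's +x end (x = 63 mm) and the front plate.
- end_block (a point): Middle of the top edge of the end block's inner face: rack x = -177 mm, 40 mm above the bench. The dark block, 80 mm wide, stands at the rack's -x end; the stop's rear face (the back of its lip) meets it when fully home.
- stop (a joint): Position of the sliding stop along the bar, m: 0 = fully home at the end block, growing towards the cartons (rack +x), at most 0.13; starts at 0.075 to 0.125. The jaw plate's front face is at rack x = -65 mm + this value. Paddle up: the ratchet blocks motion towards the end block (after up to 8 mm of play). Paddle down: it slides, friction about 3 N. Towards the cartons it clicks along at any time.
- jaw_top (a point): Middle of the top edge of the stop's upright jaw plate (dark steel, 8 mm thick along rack x, 90 mm wide, top 85 mm above the bench). Moves with the stop.
- lip_top (a point): Middle of the top edge of the stop's rear lip: black upright wall, 66 mm wide, 10 mm thick, top 72 mm above the bench, 103 mm behind jaw_top. Between lip and jaw plate are 94 mm of free space, open at both sides, with the paddle at the bottom. Fingertips on the paddle push the stop home by bearing on the lip's inner face (5 mm from this point).
- release (a joint): Rotation of the release rocker, rad: 0 = paddle up, grows as it is pressed, 0.32 = bottomed. At rest up to 0.12, depending on how the pawl sits on a tooth. Beyond 0.17 the pawl is clear of the teeth. A spring returns it: 3 N at the paddle point at the start, 7 N at the bottom.
- paddle (a point): Centre of the paddle's top face, 49 mm above the bench when fully up, up to 4 mm lower at rest; moves with the rocker. Steel plate 46 mm along rack x, 56 mm across, sloping up a little towards the lip; this point is 24 mm from the lip's inner face, 70 mm from the jaw plate. Pressed here it goes down 10.5 mm in all from fully up; 5.6 mm frees the ratchet. It tips about a pin 33 mm nearer the jaw.
- carton_a: Loose upright carton, 48 mm along rack x, 80 mm across, 85 mm tall, standing on the rack's plate next to the jaw plate; origin at the centre of its underside. To be left alone.
- carton_b: The same carton, standing by the front plate. To be left alone.
- battery: Loose small black battery 150 x 65 x 92 mm (100 mm over its two brass posts), about 2 kg, standing on the bench beyond the rack; origin at the centre of its underside, x along its length. To be left alone.
- wrench: Loose steel wrench, 150 mm long, lying flat on the bench beyond the rack near its end-block end, x along its length. To be left alone.

How it is judged:
On the way, in this order (a step that is already met when the one before it is completed fails the run):
1. the paddle is pressed down, freeing the ratchet, before the stop is pushed back (value of joint release above 0.17 rad and value of joint stop above 0.06 m), for 0.1 s.
2. the stop is more than half way home with the paddle still held down (value of joint release above 0.15 rad and value of joint stop between 0.008 and 0.035 m), for 0.04 s.
3. the stop is fully home against the end block (value of joint stop below 0.006 m), for 0.1 s.
At the end, for the whole second after the job is handed in: The stop is within 6 mm of the end block, the release paddle has sprung back up, and both cartons, the battery and the wrench stand at rest within 20 mm (wrench 25 mm) of where they were, not tipped (value of joint stop below 0.006 m and value of joint release below 0.14 rad and distance of each of carton_a, carton_b, battery from where it was at the start of the episode below 0.02 m and linear speed of each of carton_a, carton_b, battery, wrench below 0.02 m/s and angle between each of carton_a, carton_b, battery, wrench's own z axis and vertical below 0.25 rad and distance of wrench from where it was at the start of the episode below 0.025 m); the robot touches nothing.
It fails at once if the carton next to the jaw is shifted by more than 20 mm, lifted or tipped (distance of carton_a from where it was at the start of the episode above 0.02 m or angle between carton_a's own z axis and vertical above 0.25 rad or height (world z) of carton_a above 0.022 m).
It fails at once if the carton by the front plate is shifted by more than 20 mm, lifted or tipped (distance of carton_b from where it was at the start of the episode above 0.02 m or angle between carton_b's own z axis and vertical above 0.25 rad or height (world z) of carton_b above 0.022 m).
It fails at once if the small battery is shifted by more than 20 mm, lifted or tipped (distance of battery from where it was at the start of the episode above 0.02 m or angle between battery's own z axis and vertical above 0.25 rad or height (world z) of battery above 0.014 m).
It fails at once if the wrench is shifted by more than 25 mm, lifted or tipped (distance of wrench from where it was at the start of the episode above 0.025 m or angle between wrench's own z axis and vertical above 0.25 rad or height (world z) of wrench above 0.014 m).
It also fails if it takes over 40 s, if anything falls off the work surface, if the arm or the gripper's body presses on something with over 40 N, if the wrist force passes 120 N, or if a joint passes its speed limit or range.

## Working session

There is one attempt and no reset: what is moved stays moved. The work goes in short steps, Python scripts to look and compute and a tool call to move; the robot and the scene stay as the last step left them, time stands still between calls to the robot, and variables do not carry over. Pictures are saved under pics/ and viewed, about 8 in all and at most 12, crops included, and the job is handed in when it is done.

Besides the shell and the picture viewer there is one more tool, called by a JSON object that holds its "api" and its "payload", one argument or row to a line. send_rows: Moves the arm, as the interface text tells. Its arguments: {"type":"object","properties":{"series":{"type":"array","items":{"type":"array","items":{"type":"number"}}}},"required":["series"]}

```bash
mkdir -p pics; cat > h.py <<'E'
import numpy as np, cv2
from bench import r, viewer
def snap(n,tag):
    p=viewer.camera(n); cv2.imwrite(f'pics/{tag}.png',p['frame'][:,:,::-1]); return p
def K(p):
    f=240/np.tan(np.radians(p['fov_y'])/2); return f,p['cx'],p['cy']
def proj(p,X):
    f,cx,cy=K(p); X=np.atleast_2d(X); c=(np.c_[X,np.ones(len(X))]@np.array(p['camera_from_world']).T)[:,:3]
    return np.c_[cx+f*c[:,0]/-c[:,2], cy+f*c[:,1]/c[:,2]]
def back(p,uv,z):
    f,cx,cy=K(p); T=np.array(p['camera_from_world']); R=T[:3,:3]; o=-R.T@T[:3,3]
    d=R.T@np.array([(uv[0]-cx)/f,-(uv[1]-cy)/f,-1]); return o+d*(z-o[2])/d[2]
E
python3 - <<'E'
from h import *
s=r.state(); print({k:np.round(s[k],3) for k in('time','tool_pos','ee_rot','force','opening')})
for n in('scene','side','wrist'):
    p=snap(n,n+'0'); print(n,{k:(np.round(v,3).tolist()) for k,v in p.items() if k not in('frame',)})
    for t in('rack','jaw_top','lip_top','paddle','carton_a','battery','wrench'):
        for d in viewer.trace(p,t)[:2]: print(n,t,round(d['conf'],2),np.round(d['location']),d['pixels'].sum())
E
python3 -c "
import cv2,numpy as np
a=[cv2.imread(f'pics/{n}0.png') for n in('scene','side')]
"
```

```text
{'time': np.float64(0.0), 'tool_pos': array([0.241, 0.603, 0.202]), 'ee_rot': array([-3.139,  0.   ,  2.762]), 'force': array([-0.081, -0.089, -0.619]), 'opening': np.float64(1.003)}
scene {'fov_y': 51.372, 'cx': 312.087, 'cy': 238.086, 'camera_from_world': [[-0.59, 0.808, 0.004, 0.299], [-0.464, -0.343, 0.817, 0.242], [0.661, 0.48, 0.577, -1.184], [0.0, 0.0, 0.0, 1.0]], 'shot': 1}
scene rack 0.91 [334. 235.] 8104
scene rack 0.46 [329. 224.] 3047
scene jaw_top 0.56 [330. 228.] 3237
scene lip_top 0.84 [330. 228.] 3212
scene lip_top 0.21 [449. 255.] 3113
scene paddle 0.95 [323. 222.] 829
scene carton_a 0.91 [450. 257.] 3272
scene carton_a 0.87 [412. 248.] 2818
scene battery 0.58 [335. 293.] 9618
scene battery 0.43 [319. 220.] 748
scene wrench 0.61 [236. 268.] 1068
side {'fov_y': 54.217, 'cx': 326.252, 'cy': 236.86, 'camera_from_world': [[0.739, -0.673, 0.0, -0.415], [0.522, 0.574, 0.631, -0.415], [-0.425, -0.466, 0.776, -0.551], [0.0, 0.0, 0.0, 1.0]], 'shot': 2}
side rack 0.7 [296. 313.] 11088
side jaw_top 0.76 [286. 296.] 3738
side paddle 0.98 [292. 299.] 893
side carton_a 0.84 [238. 244.] 2602
side carton_a 0.57 [201. 222.] 1585
side battery 0.87 [313. 216.] 4655
side battery 0.36 [283. 294.] 3730
side wrench 0.84 [383. 295.] 999
wrist {'fov_y': 66.982, 'cx': 311.758, 'cy': 241.003, 'camera_from_world': [[0.37, 0.929, 0.001, -0.649], [-0.89, 0.355, -0.287, 0.038], [-0.267, 0.105, 0.958, -0.377], [0.0, 0.0, 0.0, 1.0]], 'shot': 3}
wrist rack 0.8 [103. 470.] 925
```

View pics/scene0.png

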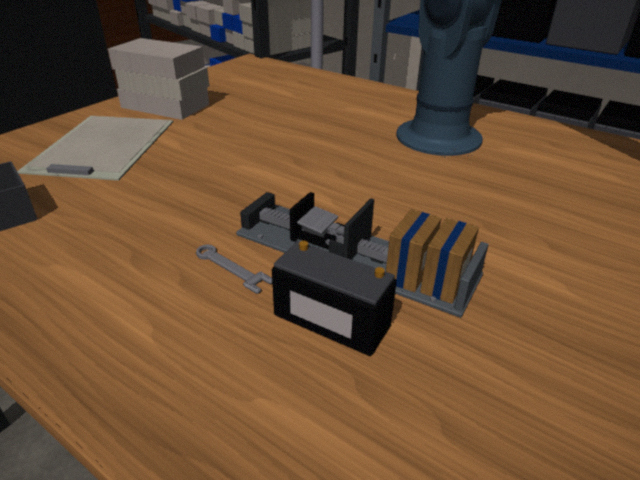

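View pics/side0.png

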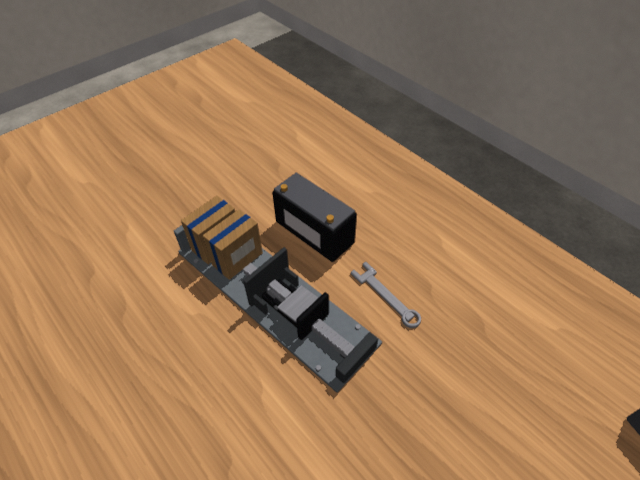

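The pictures show the rack running from the end block (scene ~(257,212), side ~(356,357)) to the front plate (scene ~(475,275), side ~(183,240)). The paddle is at scene (320,220) and side (296,300), with the battery and wrench on the far side. I'll zoom in to pick corners.

```bash
python3 -c "
import cv2,numpy as np
a=cv2.imread('pics/scene0.png')[180:320,225:495]; b=cv2.imread('pics/side0.png')[190:395,165:395]
cv2.imwrite('pics/sc.png',cv2.resize(a,None,fx=2.9,fy=2.9,interpolation=2)); cv2.imwrite('pics/si.png',cv2.resize(b,None,fx=2.9,fy=2.9,interpolation=2))"
```

```text
(no output)
```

View pics/si.png

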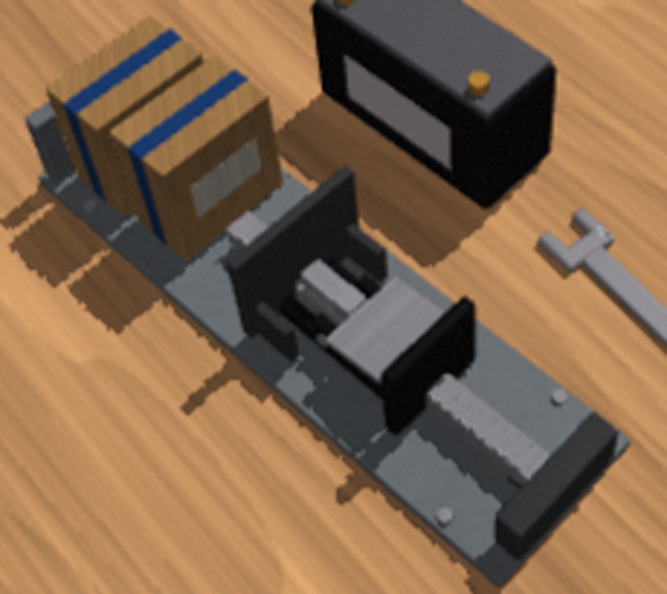

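View pics/sc.png

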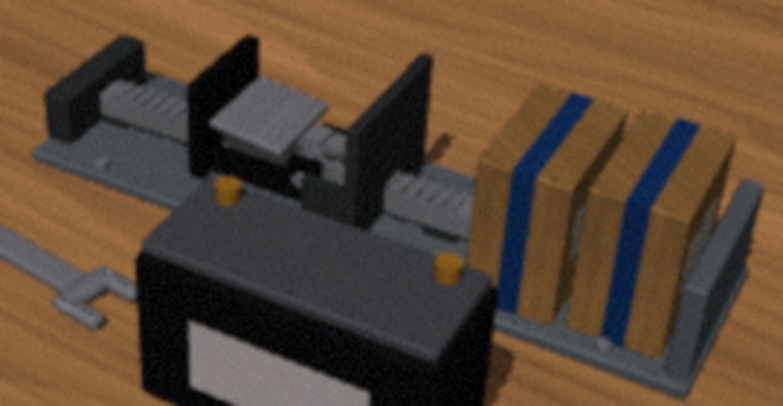

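Corners to use, in crop pixels:
- **Side view:** base (500,588), (630,442) and (42,185); lip rear top (386,378) and (472,302); jaw top (232,262) and (352,168).
- **Scene view:** base (35,152) and (687,392); lip (256,37) and (190,75); jaw (432,57) and (350,127).

```bash
cat > fit.py <<'E'
from h import *
from scipy.optimize import least_squares
P={n:viewer.camera(n) for n in('scene','side')}
# (cam, crop uv, rack x, moves with stop, y, z)
L=[('side',(500,588),-195,0,55,0),('side',(630,442),-195,0,-55,8),('side',(42,185),195,0,55,4),
('side',(386,378),-177,1,33,72),('side',(472,300),-177,1,-33,72),('side',(230,262),-69,1,45,85),('side',(352,168),-69,1,-45,85),
('scene',(35,152),-195,0,-55,6),('scene',(687,392),195,0,-55,2),('scene',(256,37),-170,1,33,72),('scene',(190,75),-177,1,-33,72),
('scene',(432,57),-65,1,45,85),('scene',(350,127),-73,1,-45,85)]
off={'side':(165,190),'scene':(225,180)}
def w(q,x,y,z):
    c,s=np.cos(q[2]),np.sin(q[2]); return np.array([q[0]+c*x-s*y,q[1]+s*x+c*y,z])
def res(q):
    o=[]
    for c,uv,x,m,y,z in L:
        o+=list(proj(P[c],w(q,x/1e3+m*q[3],y/1e3,z/1e3))[0]-np.array(uv)/2.9-off[c])
    return np.array(o)
s=least_squares(res,[.55,0.1,1.57,.1],loss='soft_l1'); q=s.x
print(q,np.degrees(q[2])); print(np.round(res(q).reshape(-1,2),1).tolist())
np.save('q.npy',q)
pad=w(q,-.172+q[3]+.029,0,.047); lip=w(q,-.172+q[3],0,.072)
print('paddle',pad,'lip',lip,'home dir',-w([0,0,q[2]],1,0,0)[:2])
for c in P:
    print(c,'paddle proj',proj(P[c],pad))
    d=viewer.trace(P[c],'paddle')[0]; v,u=np.nonzero(d['pixels']); print(d['conf'],u.mean(),v.mean(),back(P[c],(u.mean(),v.mean()),.047))
E
python3 fit.py
```

```text
[0.51156659 0.08290081 1.67182095 0.07845569] 95.78828470523055
[[-0.4, 0.4], [0.4, -2.0], [-2.8, -1.5], [0.4, 0.9], [0.5, -0.5], [-1.9, 0.3], [-2.6, -1.5], [-2.6, -0.8], [-0.5, 0.8], [0.4, -1.9], [-1.8, 2.0], [1.5, -2.2], [-1.1, -0.5]]
paddle [0.51807607 0.01868559 0.047     ] lip [ 0.52100081 -0.01016655  0.072     ] home dir [ 0.10085287 -0.99490135]
scene paddle proj [[317.80292174 217.40659904]]
0.96 321.10664993726476 221.47678795483063 [0.52465629 0.0298762  0.047     ]
side paddle proj [[298.29043005 302.42409078]]
0.56 293.4916666666667 298.878125 [0.51664235 0.02883452 0.047     ]
```

{"api": "send_rows", "payload": {
  "series": [
    [-20, -18, 0, -2, 0],
    [-50, -46, 0, -4, 0],
    [-80, -74, 0, -6, 0],
    [-112, -103, 0, -8, 0],
    [-144, -132, 0, -10, 0],
    [-176, -162, 0, -12, 0],
    [-208, -191, 0, -14, 0],
    [-240, -221, 0, -16, 0],
    [-272, -250, 0, -18, 0],
    [-304, -280, 0, -20, 0],
    [-336, -309, 0, -22, 0],
    [-368, -339, 0, -24, 0],
    [-400, -368, 0, -26, 0],
    [-430, -396, 0, -27, 0],
    [-455, -419, 0, -27.5, 0],
    [-471, -434, 0, -27.5, 0],
    [-471, -434, 20, -27.5, 0],
    [-471, -434, 20, -27.5, 0]
  ]
}}

```text
time: 3.65
tool_pos: [0.5161, 0.0256, 0.1826]
ee_rot: [-3.141, -0.003, -3.042]
force: [0.1, 0.8, 0.4]
opening: -0.0
```

```bash
python3 - <<'E'
from h import *
q=np.load('q.npy')
def w(x,y,z):
    c,s=np.cos(q[2]),np.sin(q[2]); return np.array([q[0]+c*x-s*y,q[1]+s*x+c*y,z])
s=r.state(); print({k:np.round(s[k],3) for k in('time','tool_pos','ee_rot','force','opening','joints')})
p=snap('wrist','w1'); f=p['frame'].copy()
T=np.array(p['camera_from_world']); print('cam',-T[:3,:3].T@T[:3,3])
st=q[3]
for y in(-.033,.033): 
  for X,c in(((-.167+st,y,.072),(255,0,0)),((-.177+st,y,.072),(255,0,0)),((-.065+st,y*45/33,.085),(0,255,0)),((-.177,y*40/33,.04),(255,255,0)),((-.143+st,0,.047),(0,255,255))):
    u=proj(p,w(*X))[0]; print(X,u.round()); cv2.circle(f,tuple(int(v) for v in u),3,c,1)
for t in('paddle','lip_top','jaw_top'):
    for d in viewer.trace(p,t)[:1]: print(t,d['conf'],d['location'])
cv2.imwrite('pics/w1o.png',f[:,:,::-1])
E
```

```text
{'time': np.float64(3.65), 'tool_pos': array([0.516, 0.026, 0.183]), 'ee_rot': array([-3.141e+00, -3.000e-03, -3.042e+00]), 'force': array([0.125, 0.796, 0.417]), 'opening': np.float64(-0.0), 'joints': array([-0.552,  0.159,  0.464,  1.954, -0.081,  1.05 ,  1.618])}
cam [0.44411029 0.01693202 0.35220535]
(np.float64(-0.08854430969824263), -0.033, 0.072) [276. 269.]
(np.float64(-0.09854430969824261), -0.033, 0.072) [264. 269.]
(np.float64(0.013455690301757375), -0.045000000000000005, 0.085) [402. 288.]
(-0.177, -0.04, 0.04) [183. 263.]
(np.float64(-0.06454430969824261), 0, 0.047) [305. 222.]
(np.float64(-0.08854430969824263), 0.033, 0.072) [273. 188.]
(np.float64(-0.09854430969824261), 0.033, 0.072) [260. 188.]
(np.float64(0.013455690301757375), 0.045000000000000005, 0.085) [411. 174.]
(-0.177, 0.04, 0.04) [173. 175.]
(np.float64(-0.06454430969824261), 0, 0.047) [305. 222.]
paddle 0.95 [309.7, 220.9]
lip_top 0.87 [340.1, 219.1]
jaw_top 0.66 [339.1, 223.1]
```

View pics/w1o.png

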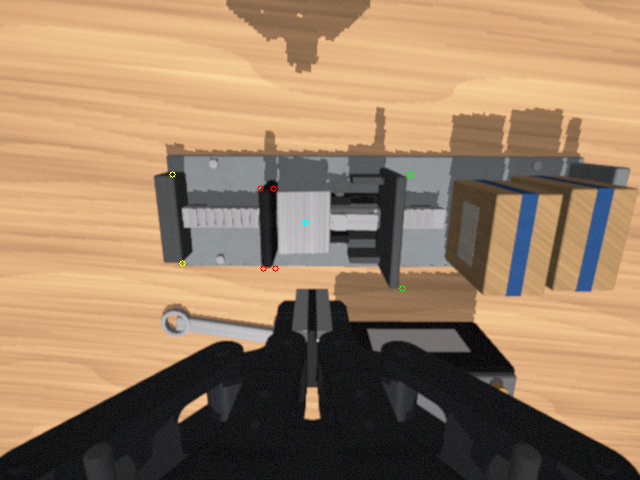

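The overlay matches the lip (columns 261–275), and the paddle spans columns 277–330 at rows 190–253. The fingers are now above the gap, so I'll descend next.

{"api": "send_rows", "payload": {
  "series": [
    [0, -8, 20, 0, 0],
    [0, -8, 45, 0, 0],
    [0, -8, 70, 0, 0],
    [0, -8, 95, 0, 0],
    [0, -8, 115, 0, 0],
    [0, -8, 125, 0, 0],
    [0, -8, 125, 0, 0]
  ]
}}

```text
time: 4.72
tool_pos: [0.5182, 0.0183, 0.0588]
ee_rot: [-3.142, -0.001, -3.041]
force: [0.7, -0.5, -0.7]
opening: 0.005
```

```bash
python3 - <<'E'
from h import *
s=r.state(); print({k:np.round(s[k],4) for k in('time','tool_pos','force')})
p=viewer.camera('wrist');f=p['frame'];cv2.imwrite('pics/w2.png',cv2.resize(f[140:400,130:480,::-1],None,fx=2.2,fy=2.2))
p=viewer.camera('side');f=p['frame'];cv2.imwrite('pics/s2.png',cv2.resize(f[190:395,165:395,::-1],None,fx=2.9,fy=2.9))
a=cv2.imread('pics/w2.png');b=cv2.imread('pics/s2.png')
b=cv2.resize(b,(400,356));a=cv2.resize(a,(400,297));b=cv2.copyMakeBorder(b,0,0,0,0,0);a=cv2.copyMakeBorder(a,0,59,0,0,0)
cv2.imwrite('pics/c2.png',np.hstack([a,b]))
E
```

```text
{'time': np.float64(4.725), 'tool_pos': array([0.5182, 0.0183, 0.0588]), 'force': array([ 0.7462, -0.4615, -0.7376])}
```

View pics/c2.png

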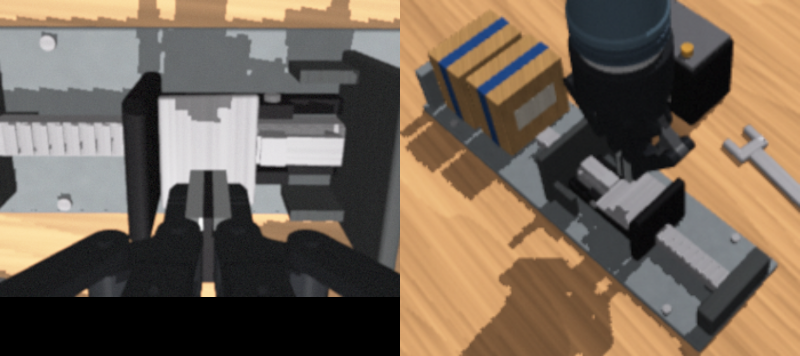

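Tips are centred over the paddle, clear of both lip and jaw. Now pressing.

{"api": "send_rows", "payload": {
  "series": [
    [0, 0, 4, 0, 0],
    [0, 0, 8, 0, 0],
    [0, 0, 12, 0, 0],
    [0, 0, 15, 0, 0],
    [0, 0, 17, 0, 0],
    [0, 0, 17, 0, 0]
  ]
}}

```text
time: 5.58
tool_pos: [0.5182, 0.018, 0.0416]
ee_rot: [-3.141, -0.0, -3.041]
force: [0.1, -0.7, -0.1]
opening: 0.002
```

{"api": "send_rows", "payload": {
  "series": [
    [0, 0, 2, 0, 0],
    [0, 0, 3, 0, 0],
    [0, 0, 3, 0, 0]
  ]
}}

```text
time: 5.95
tool_pos: [0.5182, 0.0181, 0.0388]
ee_rot: [3.142, -0.0, -3.041]
force: [-0.5, -0.4, 0.5]
opening: -0.0
```

```bash
python3 - <<'E'
from h import *
s=r.state(); print({k:np.round(s[k],4) for k in('time','tool_pos','force','moment')})
p=viewer.camera('scene');f=p['frame'];a=cv2.resize(f[180:280,240:400,::-1],(640,400),interpolation=2);cv2.imwrite('pics/c3.png',a)
E
```

```text
{'time': np.float64(5.95), 'tool_pos': array([0.5182, 0.0181, 0.0388]), 'force': array([-0.5269, -0.3962,  0.5382]), 'moment': array([ 0.0614, -0.0208,  0.0076])}
```

View pics/c3.png

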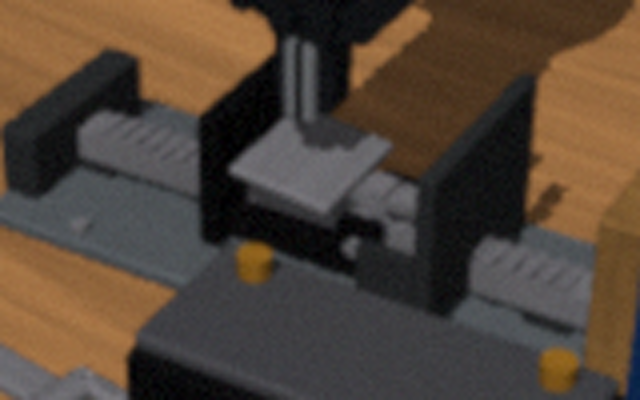

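Force reads only about 0.5 N, and in the picture the tips end near the paddle's far edge, at crop (300,120). I'll check where the TCP should project.

```bash
python3 - <<'E'
from h import *
s=r.state(); t=s['tool_pos']
for n in('scene','wrist','side'):
    p=viewer.camera(n); u=proj(p,t)[0]; print(n,u, proj(p,t+np.array([0,0,.03]))[0])
    d=viewer.trace(p,'paddle')
    for k in d[:1]:
        v,uu=np.nonzero(k['pixels']); print('paddle',k['conf'],uu.min(),uu.max(),v.min(),v.max(),k['location'])
    if n=='wrist': cv2.imwrite('pics/c4.png',cv2.resize(p['frame'][140:360,180:460,::-1],(700,550),interpolation=2))
    else: print('in c3 crop',(u-[240,180])*4)
E
```

```text
scene [317.34533284 221.55188813] [317.53588531 205.77810173]
paddle 0.62 298 344 210 234 [323.3, 219.6]
in c3 crop [309.38133136 166.2075525 ]
wrist [314.49895322 282.97166233] [315.06470389 311.04379728]
paddle 0.59 264 443 232 335 [335.9, 276.4]
side [298.89597637 305.25171076] [298.02190599 295.22528778]
paddle 0.68 270 316 281 320 [288.4, 302.7]
in c3 crop [235.58390549 501.00684304]
```

View pics/c4.png

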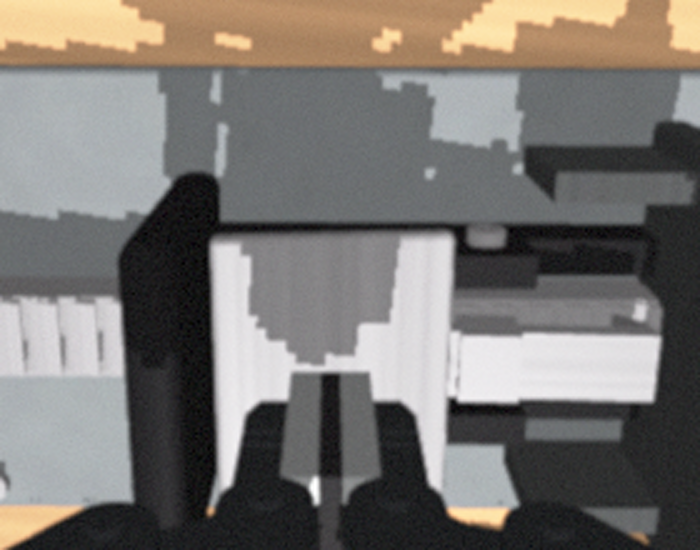

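The tips appear a little higher than the TCP, and the tip and its shadow nearly meet, so contact should be close. I'll continue the descent, guarded.

{"api": "send_rows", "payload": {
  "series": [
    [0, 0, 1, 0, 0],
    [0, 0, 2, 0, 0],
    [0, 0, 2, 0, 0]
  ]
}}

```text
time: 6.68
tool_pos: [0.5182, 0.0181, 0.0367]
ee_rot: [-3.142, -0.0, -3.041]
force: [-0.9, 0.3, -0.1]
opening: -0.001
```

{"api": "send_rows", "payload": {
  "series": [
    [0, 0, 1, 0, 0],
    [0, 0, 2, 0, 0],
    [0, 0, 2, 0, 0]
  ]
}}

```text
time: 7.05
tool_pos: [0.5182, 0.018, 0.0347]
ee_rot: [-3.142, -0.0, -3.041]
force: [-1.3, -0.8, -0.3]
opening: -0.005
```

```bash
python3 - <<'E'
from h import *
s=r.state(); print({k:np.round(s[k],4) for k in('time','tool_pos','force','moment','effort')})
a=cv2.resize(viewer.camera('scene')['frame'][190:260,280:360,::-1],(400,350),interpolation=2)
b=cv2.resize(viewer.camera('side')['frame'][265:335,255:335,::-1],(400,350),interpolation=2)
cv2.imwrite('pics/c5.png',np.hstack([a,b]))
E
```

```text
{'time': np.float64(7.05), 'tool_pos': array([0.5182, 0.018 , 0.0347]), 'force': array([-1.2726, -0.8087, -0.2578]), 'moment': array([-0.018 , -0.0084, -0.0042]), 'effort': array([-5.00000e-04, -3.36884e+01,  4.22760e+00, -1.79753e+01,
        6.10000e-03, -3.10000e-03,  1.60000e-03])}
```

View pics/c5.png

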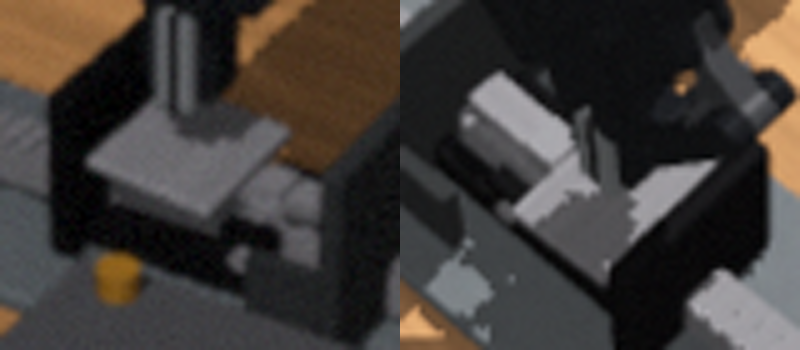

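The tips sit over the paddle on its robot-side half, still slightly above it with the shadow not yet meeting. I'll continue down.

{"api": "send_rows", "payload": {
  "series": [
    [0, 0, 1, 0, 0],
    [0, 0, 2, 0, 0],
    [0, 0, 2, 0, 0]
  ]
}}

```text
time: 7.52
tool_pos: [0.5182, 0.018, 0.0327]
ee_rot: [-3.142, -0.0, -3.041]
force: [-0.3, 0.7, -0.3]
opening: -0.001
```

```bash
cat > tri.py <<'E'
from h import *
from scipy.optimize import least_squares
import sys
a=list(map(float,sys.argv[1:5])); A=viewer.camera('scene');B=viewer.camera('side')
o=least_squares(lambda X:np.r_[proj(A,X)[0]-a[:2],proj(B,X)[0]-a[2:]],[.5,0,.05]); print(o.x,o.fun, r.state()['tool_pos'], r.state()['force'])
E
python3 tri.py 316 212.4 296 302
python3 tri.py 321.1 221.5 293.5 299
```

```text
[0.51479728 0.01595122 0.05435959] [ 1.65621439 -0.26477335  1.60032304  0.304376  ] [0.51831488 0.01802255 0.03283803] [ 0.50062565 -0.70525185  0.81819534]
[0.51889787 0.02848097 0.04379043] [ 1.3387869  -0.22281948  1.32517714  0.26183345] [0.51831409 0.0180442  0.0328675 ] [-0.37304329 -0.05319919  0.36665038]
```

{"api": "send_rows", "payload": {
  "series": [
    [0, 0, 1, 0, 0],
    [0, 0, 2, 0, 0],
    [0, 0, 3, 0, 0],
    [0, 0, 3, 0, 0]
  ]
}}

```text
time: 8.22
tool_pos: [0.5182, 0.018, 0.0297]
ee_rot: [-3.142, -0.0, -3.041]
force: [-0.0, 0.5, 0.2]
opening: 0.004
```

{"api": "send_rows", "payload": {
  "series": [
    [0, 0, 1, 0, 0],
    [0, 0, 2, 0, 0],
    [0, 0, 2, 0, 0]
  ]
}}

```text
time: 8.6
tool_pos: [0.5182, 0.0181, 0.0277]
ee_rot: [-3.142, -0.0, -3.041]
force: [-0.2, -0.2, 0.8]
opening: 0.005
```

```bash
python3 - <<'E'
from h import *
s=r.state(); print({k:np.round(s[k],4) for k in('time','tool_pos','force','moment')})
a=cv2.resize(viewer.camera('scene')['frame'][190:260,280:360,::-1],(400,350),interpolation=2)
b=cv2.resize(viewer.camera('side')['frame'][265:335,255:335,::-1],(400,350),interpolation=2)
cv2.imwrite('pics/c6.png',np.hstack([a,b]))
E
```

```text
{'time': np.float64(8.6), 'tool_pos': array([0.5182, 0.0181, 0.0277]), 'force': array([-0.2322, -0.1862,  0.7554]), 'moment': array([-0.0437,  0.0206,  0.0142])}
```

View pics/c6.png

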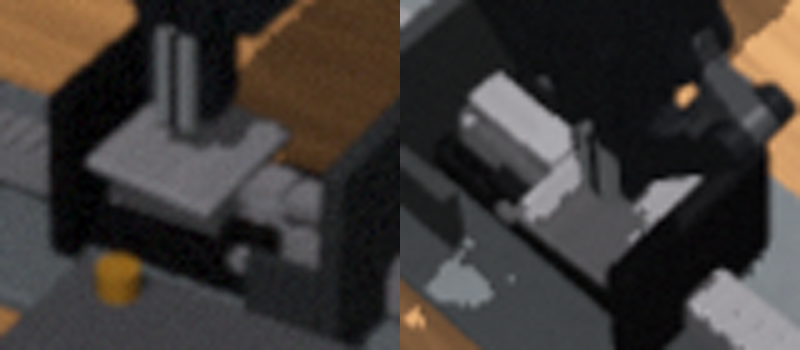

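The tips are visibly lower, at crop (180,132), and still just short of contact. The true tips are about 19–20 mm above the reported TCP, so contact should come next.

{"api": "send_rows", "payload": {
  "series": [
    [0, 0, 1, 0, 0],
    [0, 0, 2, 0, 0],
    [0, 0, 2, 0, 0]
  ]
}}

```text
time: 9.07
tool_pos: [0.5182, 0.018, 0.0257]
ee_rot: [-3.142, -0.0, -3.041]
force: [-0.1, 0.1, -0.5]
opening: -0.002
```

{"api": "send_rows", "payload": {
  "series": [
    [0, 0, 1, 0, 0],
    [0, 0, 2, 0, 0],
    [0, 0, 2, 0, 0]
  ]
}}

```text
time: 9.45
tool_pos: [0.5182, 0.0181, 0.0237]
ee_rot: [-3.142, -0.0, -3.041]
force: [0.7, 0.7, -0.5]
opening: -0.001
```

{"api": "send_rows", "payload": {
  "series": [
    [0, 0, 1, 0, 0],
    [0, 0, 2, 0, 0],
    [0, 0, 2, 0, 0]
  ]
}}

```text
time: 9.82
tool_pos: [0.5182, 0.018, 0.0217]
ee_rot: [-3.142, -0.0, -3.041]
force: [-0.3, 0.0, 0.1]
opening: 0.004
```

{"api": "send_rows", "payload": {
  "series": [
    [0, 0, 1, 0, 0],
    [0, 0, 2, 0, 0],
    [0, 0, 2, 0, 0]
  ]
}}

```text
time: 10.2
tool_pos: [0.5185, 0.0177, 0.0201]
ee_rot: [-3.141, 0.0, -3.042]
force: [-0.5, -0.7, 2.5]
opening: 0.003
```

```bash
python3 - <<'E'
from h import *
F=np.mean([r.state()['force'] for _ in range(3)],0); print(F)
a=viewer.camera('scene')['frame']; o=cv2.imread('pics/scene0.png')[:,:,::-1]
c6=cv2.imread('pics/c6.png')[:,:400,::-1]; c6=cv2.resize(c6,(80,70),interpolation=cv2.INTER_AREA)
n=a[190:260,280:360]; d=np.abs(n.astype(int)-c6).sum(2)
v,u=np.nonzero(d>60); print(len(v)); print('paddle near edge region diff (rows 25-50, cols 15-45):',d[25:50,15:45].mean(), 'bg',d[55:,:].mean())
cv2.imwrite('pics/d.png',cv2.resize(np.hstack([n[:,:,::-1].astype(np.uint8),np.repeat(np.clip(d,0,255)[:,:,None],3,2).astype(np.uint8)]),(800,350),interpolation=2))
E
```

```text
[-0.53495102 -0.65283749  2.49684134]
255
paddle near edge region diff (rows 25-50, cols 15-45): 17.618666666666666 bg 6.589166666666666
```

View pics/d.png

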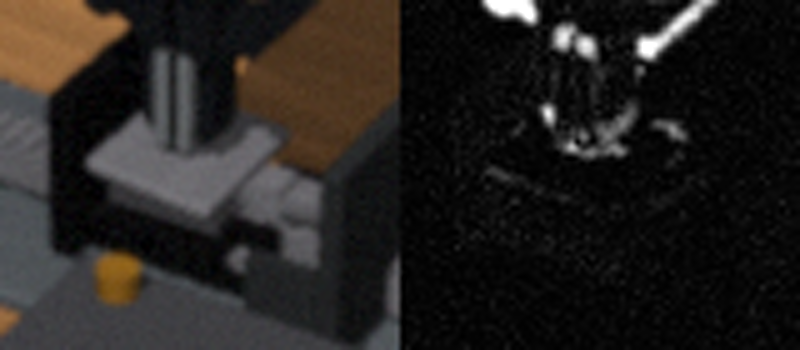

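Contact: 2.5 N, and the difference picture shows the paddle edge starting to move. Press down with a force watch.

{"api": "send_rows", "payload": {
  "series": [
    [0, 0, 1, 0, 0],
    [0, 0, 2, 0, 0],
    [0, 0, 3, 0, 0],
    [0, 0, 4, 0, 0],
    [0, 0, 4, 0, 0]
  ]
}}

```text
time: 10.88
tool_pos: [0.5186, 0.017, 0.0162]
ee_rot: [-3.141, 0.0, -3.042]
force: [-2.0, -2.9, 7.1]
opening: 0.002
```

{"api": "send_rows", "payload": {
  "series": [
    [0, 0, 1, 0, 0],
    [0, 0, 2, 0, 0],
    [0, 0, 3, 0, 0],
    [0, 0, 3, 0, 0]
  ]
}}

```text
time: 11.38
tool_pos: [0.5187, 0.0169, 0.0134]
ee_rot: [-3.141, 0.0, -3.042]
force: [-1.0, -3.8, 7.0]
opening: -0.0
```

{"api": "send_rows", "payload": {
  "series": [
    [0, 0, 1, 0, 0],
    [0, 0, 2, 0, 0],
    [0, 0, 2, 0, 0]
  ]
}}

```text
time: 11.75
tool_pos: [0.5187, 0.0169, 0.0115]
ee_rot: [-3.141, 0.0, -3.042]
force: [-2.0, -2.7, 7.6]
opening: -0.0
```

{"api": "send_rows", "payload": {
  "series": [
    [0, 0, 1, 0, 0],
    [0, 0, 1.5, 0, 0],
    [0, 0, 1.5, 0, 0]
  ]
}}

```text
time: 12.12
tool_pos: [0.5188, 0.017, 0.0112]
ee_rot: [3.141, -0.0, -3.043]
force: [-4.0, -3.7, 16.6]
opening: 0.0
```

It bottomed at 16.6 N. Holding it there, I'll push home along tool −y.

{"api": "send_rows", "payload": {
  "series": [
    [0, -2, -0.3, 0, 0],
    [0, -5, -0.3, 0, 0],
    [0, -8, -0.3, 0, 0],
    [0, -11, -0.3, 0, 0],
    [0, -14, -0.3, 0, 0],
    [0, -18, -0.3, 0, 0],
    [0, -22, -0.3, 0, 0],
    [0, -26, -0.3, 0, 0],
    [0, -30, -0.3, 0, 0],
    [0, -30, -0.3, 0, 0]
  ]
}}

```text
time: 13.38
tool_pos: [0.5213, -0.0096, 0.0112]
ee_rot: [3.138, -0.001, -3.041]
force: [-4.5, 2.4, 16.4]
opening: 0.0
```

```bash
python3 - <<'E'
from h import *
p=viewer.camera('scene')
for t in('paddle','carton_a'):
    for d in viewer.trace(p,t)[:2]: print(t,d['conf'],d['location'])
cv2.imwrite('pics/e.png',cv2.resize(p['frame'][180:300,225:465,::-1],(800,400),interpolation=2))
E
```

```text
paddle 0.64 [311.3, 221.0]
carton_a 0.88 [448.2, 258.1]
carton_a 0.75 [412.7, 245.0]
```

The stop is moving with the tool (paddle shifted about 10 px). Continue.

{"api": "send_rows", "payload": {
  "series": [
    [0, -4, 0, 0, 0],
    [0, -8, 0, 0, 0],
    [0, -12, 0, 0, 0],
    [0, -16, 0, 0, 0],
    [0, -20, 0, 0, 0],
    [0, -24, 0, 0, 0],
    [0, -28, 0, 0, 0],
    [0, -32, 0, 0, 0],
    [0, -36, 0, 0, 0],
    [0, -40, 0, 0, 0],
    [0, -40, 0, 0, 0]
  ]
}}

```text
time: 14.9
tool_pos: [0.5251, -0.0497, 0.0112]
ee_rot: [3.138, -0.001, -3.041]
force: [-4.8, 2.3, 15.9]
opening: 0.004
```

{"api": "send_rows", "payload": {
  "series": [
    [0, -3, 0, 0, 0],
    [0, -6, 0, 0, 0],
    [0, -9, 0, 0, 0],
    [0, -12, 0, 0, 0],
    [0, -12, 0, 0, 0]
  ]
}}

```text
time: 15.52
tool_pos: [0.5262, -0.0615, 0.0112]
ee_rot: [3.138, -0.001, -3.041]
force: [-6.1, 0.7, 16.7]
opening: 0.003
```

{"api": "send_rows", "payload": {
  "series": [
    [0, -2, 0, 0, 0],
    [0, -4, 0, 0, 0],
    [0, -6, 0, 0, 0],
    [0, -6, 0, 0, 0]
  ]
}}

```text
time: 16.02
tool_pos: [0.5281, -0.0657, 0.0108]
ee_rot: [3.137, 0.001, -3.04]
force: [-2.7, 3.7, 11.3]
opening: 0.005
```

{"api": "send_rows", "payload": {
  "series": [
    [0, -2, 0, 0, 0],
    [0, -4, 0, 0, 0],
    [0, -6, 0, 0, 0],
    [0, -6, 0, 0, 0]
  ]
}}

```text
time: 16.52
tool_pos: [0.5286, -0.0679, 0.0105]
ee_rot: [3.133, 0.0, -3.037]
force: [-2.0, 9.0, 11.6]
opening: -0.004
```

{"api": "send_rows", "payload": {
  "series": [
    [0, -2, 0, 0, 0],
    [0, -4, 0, 0, 0],
    [0, -6, 0, 0, 0],
    [0, -6, 0, 0, 0]
  ]
}}

```text
time: 17.02
tool_pos: [0.5285, -0.0678, 0.0106]
ee_rot: [3.125, -0.002, -3.034]
force: [-4.5, 17.2, 16.5]
opening: -0.002
```

```bash
python3 - <<'E'
from h import *
p=viewer.camera('scene');q=viewer.camera('side')
a=cv2.resize(p['frame'][180:300,235:395,::-1],(400,300),interpolation=2)
b=cv2.resize(q['frame'][265:400,255:435,::-1],(400,300),interpolation=2)
cv2.imwrite('pics/g.png',np.hstack([a,b]))
E
```

```text
(no output)
```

View pics/g.png

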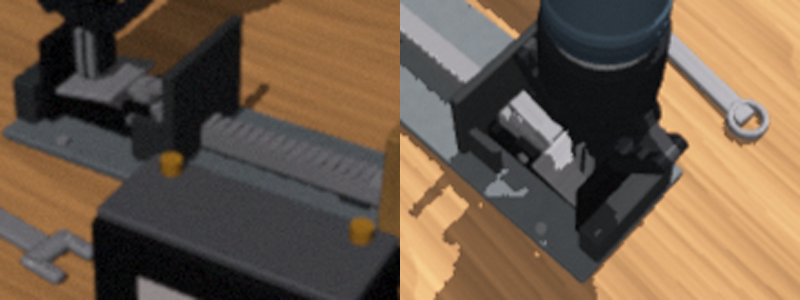

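The stop's lip is against the end block, and the force rose to 17 N with no further motion. Lift straight up while easing the push, so the stop isn't dragged forward.

{"api": "send_rows", "payload": {
  "series": [
    [0, 2, -2, 0, 0],
    [0, 4, -5, 0, 0],
    [0, 5, -9, 0, 0],
    [0, 6, -13, 0, 0],
    [0, 7, -17, 0, 0],
    [0, 10, -21, 0, 0],
    [0, 14, -26, 0, 0],
    [0, 20, -35, 0, 0],
    [0, 22, -55, 0, 0],
    [0, 22, -85, 0, 0],
    [0, 22, -120, 0, 0],
    [0, 22, -160, 0, 0],
    [0, 22, -160, 0, 0]
  ]
}}

```text
time: 18.75
tool_pos: [0.5297, -0.0603, 0.1742]
ee_rot: [-3.141, 0.009, -3.043]
force: [-0.5, -0.3, 0.0]
opening: 0.001
```

```bash
python3 - <<'E'
from h import *
s=r.state(); print(s['time'],s['tool_pos'],s['force'])
q0=np.load('q.npy')
def w(x,y,z):
    c,s=np.cos(q0[2]),np.sin(q0[2]); return np.array([q0[0]+c*x-s*y,q0[1]+s*x+c*y,z])
p=viewer.camera('scene');q=viewer.camera('side');fs=[]
for c,box in((p,(180,320,225,495)),(q,(190,395,165,395))):
    f=c['frame'].copy()
    for t in('carton_a','battery','wrench','paddle'):
        print(t,[(round(d['conf'],2),np.round(d['location'])) for d in viewer.trace(c,t)[:2]])
    fs.append(cv2.resize(f[box[0]:box[1],box[2]:box[3],::-1],(400,400*(box[1]-box[0])//(box[3]-box[2])),interpolation=2))
h=max(x.shape[0] for x in fs)
cv2.imwrite('pics/end.png',np.hstack([cv2.copyMakeBorder(x,0,h-x.shape[0],0,0,0) for x in fs]))
E
```

```text
18.75 [ 0.52967508 -0.06031587  0.17416286] [-0.49974734 -0.26882464  0.02247144]
carton_a [(0.97, array([449., 258.])), (0.94, array([412., 247.]))]
battery [(0.94, array([333., 295.]))]
wrench [(0.56, array([239., 267.]))]
paddle [(0.93, array([283., 208.]))]
carton_a [(0.93, array([234., 244.])), (0.65, array([203., 221.]))]
battery [(0.75, array([289., 206.]))]
wrench [(0.66, array([389., 298.]))]
paddle [(0.85, array([328., 330.])), (0.42, array([300., 316.]))]
```

Pictures are used up, so I'll check the stop's travel numerically.

```bash
python3 - <<'E'
from h import *
q0=np.load('q.npy'); ax=np.array([np.cos(q0[2]),np.sin(q0[2])])
p=viewer.camera('scene'); d=viewer.trace(p,'paddle')[0]; v,u=np.nonzero(d['pixels'])
X=back(p,(u.mean(),v.mean()),.047); print('paddle travel',(X[:2]-[.52466,.02988])@ax,'fitted start stop',q0[3])
# edges along the rack axis: dark lip/end-block/ paddle profile on the wrist view
p=viewer.camera('wrist'); f=p['frame']
c=lambda x,y,z:proj(p,[q0[0]+ax[0]*x-ax[1]*y,q0[1]+ax[1]*x+ax[0]*y,z])[0]
print('jaw rear-top pred s=0,8mm',c(-.073,.04,.085),c(-.065,.04,.085),'paddle pred',c(-.143,0,.047))
d=viewer.trace(p,'paddle')[0]; v,u=np.nonzero(d['pixels']); print('paddle seen',d['conf'],u.mean(),u.min(),u.max(),v.mean(),v.min(),v.max(),'px edges pred',c(-.166,0,.047),c(-.12,0,.047))
row=int(c(-.17,.015,.072)[1]); print(row,f[row,int(u.min())-80:int(u.max())+10:3].mean(1).astype(int).tolist(), int(u.min())-80, 'lip inner/rear, block inner pred',c(-.167,.02,.072),c(-.177,.02,.072),c(-.177,.02,.04))
E
```

```text
paddle travel -0.0765607308296833 fitted start stop 0.07845569030175738
jaw rear-top pred s=0,8mm [414.50145179 181.87866142] [425.99091681 181.87106677] paddle pred [313.60197844 224.46439358]
paddle seen 0.98 324.8407415680143 288 391 223.46348000893457 191 257 px edges pred [285.82664382 224.48425463] [341.37535177 224.44453393]
213 [168, 168, 167, 168, 170, 170, 171, 170, 173, 173, 174, 176, 174, 173, 174, 76, 78, 78, 83, 74, 73, 22, 26, 29, 22, 4, 143, 149, 173, 172, 166, 167, 172, 167, 168, 168, 160, 169, 170, 175, 170, 164, 166, 164, 170, 123, 79, 84, 87, 86, 85, 92, 92, 93, 95, 93, 92, 93, 80, 81, 89, 121, 50, 19, 34] 208 lip inner/rear, block inner pred [281.64884276 206.61164701] [268.24729135 206.62092541] [272.64864923 199.06585311]
```

The intensity profile runs end block (253–270 px), lip (271–284 px), then paddle (286–343 px). There is no gap between block and lip, and the paddle edges are 0–2 px from the prediction for stop = 0. Handing in.

```bash
python3 -c "
from bench import r
print(r.finish_job(), r.state()['time'], r.state()['force'])"
```

```text
the job is handed in; nothing more can be done
the job is handed in; nothing more can be done
```

I pressed the paddle to its bottom with the shut fingertips and kept it held down. I pushed the stop home against the end block, then lifted clear, and the job is handed in at about 19 s on the robot clock; it returned no verdict.

**What the last checks showed**
- **Stop home:** while pushing, the force rose to 17 N with no further motion. In the wrist view after lifting there was no gap between block and lip, and the paddle's edges were within about 2 px of where stop = 0 puts them. The paddle travelled about 77 mm, against a fitted start of 78 mm.
- **Fingers clear:** the wrist force was back to about 0 N, with the reported TCP at 0.17 m.
- **Cartons, battery, wrench:** in the scene camera the networks found them within about 3 px of where they started.

**What disagreed or went unchecked**
- **Tip height:** the paddle was first felt with the reported TCP about 25 mm lower than expected. The images also showed the tips about 20 mm above the reported TCP, so I went by force and image instead.
- **Side camera:** the network placed the battery about 26 px from its first position and the wrench about 7 px. I put that down to the arm partly hiding them, but did not confirm it, because the picture limit blocked a final look.
- **Paddle sprung back:** I did not measure it; I inferred it from the fingers having left it.

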